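# Grease the bench vise with a push-type grease gun

## Task

Take the small push-type grease gun out of its wooden stand and press its coupler squarely onto the tilted grease nipple on the bench vise until it snaps on; then go on pushing the barrel down along the nipple's axis against the gun's spring, well past half of its stroke, and finish while still gripping it and holding it pushed in. Leave the jar, the bowl and the screwdriver where they are.

Things in the scene. Friction and masses are not known exactly. Their poses are not given: they have to be found in the camera images.
- gun_grip (a point): Loose grease gun, 0.3 to 0.46 kg, 134 mm long, upright in the stand, coupler down. This point: on its axis, middle of where to grip, a bare aluminium barrel 28 mm in diameter from 51 mm below the point to 24 mm above; on top of that a cap 31 mm wide, 6 mm high. Below the barrel a steel collar, 42 mm wide, 7 mm high, rests on the stand. z along the gun's axis, away from the coupler.
- coupler_seat (a point): Steel coupler at the gun's lower end: socket 29 mm wide, flared mouth 25 mm narrowing in 4 mm to an 18 mm bore. This point: on the axis at the bore's bottom (seat), 14 mm in from the mouth, 90 mm below gun_grip while the spring is at rest. z towards the barrel. Sprung balls ride over the nipple's head (3 to 7 N) and snap behind it 3 mm before the seat meets the crown; then the seat touches it.
- coupler (a joint): How far the coupler's stem is pushed into the barrel against the gun's spring, m: 0 at rest (sprung out), 0.012 at the stop. The spring pushes 11 N at the start of the stroke, 14.6 N at half stroke, 18 N at the stop, so the coupler snaps on first and only then the stem slides in.
- nipple: Button-head grease nipple, fixed on a round boss (32 mm wide) on the vise's sloping back shoulder. Origin at its foot; z is its axis, outward, tilted 25 degrees from vertical towards the vise's back (-x of the vise, roughly towards the robot). Brass foot 19 mm wide, 6 mm high; neck 10 mm; head 16 mm wide, tapering to 9 mm at the crown, 22 mm from the foot.
- nipple_crown (a point): Centre of the nipple's crown (its outer end), 22 mm from the foot along the nipple's axis. Same axes as the nipple.
- vise: Grey cast-iron bench vise, fixed, about 225 mm long, 110 mm wide, 135 mm high with the maple blank in its jaws. Origin at bench level below the nipple's foot, which is 92 mm up; x from the nipple towards the jaws, which begin 63 mm on and are 127 mm high; z up. It stands on the left or on the right.
- stand: Wooden stand, fixed, 75 x 75 x 50 mm, with an upright through hole 35 mm wide in its middle in which the gun stands, its coupler reaching 46 mm down the hole. Origin at bench level under its centre. It stands on the side where the vise is not.
- jar: Closed amber glass jar, 60 mm in diameter, 85 mm high, loose, leave alone. Origin at the centre of its underside.
- bowl: White ceramic bowl, 104 mm wide, 50 mm high, loose, leave alone. Origin at the centre of its underside.
- screwdriver: Screwdriver with a wooden handle, 170 mm long, lying on the bench, loose, leave alone. Origin at bench level near its middle; x along it towards the tip.
There are look-alikes about, which are no part of the job. There is more than one size of the part that bears gun_grip; the job needs the smaller. Of the things that look like the vise, the larger one is meant.

How it is judged:
By the outcome, as a careful person would: the job done as asked, in the order asked, and still so for the second after the job is handed in, while the arm keeps its last pose, push and grip.
It also fails if it takes over 45 s, if anything falls off the work surface, if the arm or the gripper's body presses on something with over 40 N, if the wrist force passes 120 N, or if a joint passes its speed limit or range.

## Robot

A 6-joint arm with a two-finger parallel gripper is mounted at the origin on the work surface. World frame = base frame: x ahead of the robot, y to its left, z up, the work surface at z = 0. Lengths are in m, angles in rad, forces in N, time in s.
With the tool pointing down it reaches from about 0.275 to 0.875 m from the base axis. Payload 12.5 kg.
Tool frame: the origin (TCP) lies on the centre line of the jaws, within the pads' length; the fingertips stand 11 mm ahead of it and the grasp point (between the pads) lies 8 mm behind it; z points along the fingers, y is the direction in which the jaws open and shut (so a half turn about z gives the same grasp; the last joint's range is limited). The gripper opens to 85 mm and grips with 20 to 120 N. Pads are 22 mm wide; open, the fingers measure 114 mm over their backs; the gripper's body (76 mm by 85 mm) begins 54 mm behind the grasp point. The pads swing forward as they close: fully open they stand 13 mm farther back than shut.
Start: joints at [1.126, 0.351, 1.652, -0, 1.139, -0.085], TCP at [0.194, 0.515, 0.242] pointing down, gripper open.
Joint ranges: [-2.75, 2.75], [-0.79, 2.1], [0.01, 2.65], [-1.57, 4.71], [0.07, 3.14], [-2.87, 2.87]. Speed limits (rad/s): [2.22, 2.22, 2.79, 3.14, 3.14, 3.14].

## Interface

Orientations are given as a rotation vector (axis times angle).
In Python, from rig import ctrl gives the robot as it stands.
- The arm moves only by the shell command python3 -m inch 'ROWS'. ROWS is JSON, a list of rows, each a list of 7 numbers: the turn, a rotation vector about the tool's x, y, z in rad, then the shift along the tool's x, y, z in m, then the opening in per cent of the stroke, from 0 (shut) to 100 (fully open). In form: [[ax, ay, az, tx, ty, tz, fingers], ...]. A call has exactly 10 rows; each row shifts and turns the pose as measured when the row begins, along the tool's axes as they then stand; what a row does not reach is not made up. A row lasts 1/12 s, in which the tool goes at most 41.7 mm and 7.16 degrees, less where a joint would pass 70% of its speed; a pose out of reach is approached as far as the arm can. A call is refused whole if a number of a shift passes 0.0417 or a number of a turn 0.125, either way. A call with a gripper value outside its range is refused whole. The fingers move at their own pace and stop on an object; the grip force is fixed at half the most. Time passes only in rows, so rows that do not move let the fingers close, or fill a call up. It gives the time, the measured TCP pose, the force and the opening at its end, in the units of the state.
- ctrl.state(): the state, without advancing time (a new reading comes with each control period).
- ctrl.get_image(name): name is "scene" or "top" or "wrist"; returns a dict with "img" (420x560x3 uint8, red, green, blue), "range_z" (420x560 float32, m along the optical axis (not along the pixel's ray), 0 where there is no reading), "intrinsics" (3x3 intrinsics, pixels), "T" (4x4, takes a point from camera to world coordinates); the wrist camera has in their place "hand_eye" (4x4, takes a point from camera to tool coordinates, whose origin is the TCP and whose axes are the flange's). Camera axes: x right, y down, z forward; pixel columns grow to the right and rows downward; lengths in m; the calibration is good to about 2 mm. A picture is of the moment at which its call begins: read the wrist's pose just before it.
- ctrl.close_job(): hands the job in, once; it reports no verdict.
Trained networks look in the newest picture that a camera, given by its name, has taken for a name from the list of things; names that differ only in an ending like _2 or _b are one class to them, and where a whole thing is asked for, a point or a joint stands for the part that bears it (a point fixed in the world has none). Each returns a list of dicts, best first, with "p" (0 to 1); they miss things now and then, are a little off and sometimes report something else, mostly with a low value. They report only what shows in the picture. A call takes as long as a camera call. They do not tell look-alikes from the thing itself.
- ctrl.spot_in(camera, query): "uv" ([column, row] in pixels, amid what is visible of it).
- ctrl.pinpoint(camera, query): "uv" ([column, row] in pixels: a listed point, or the origin of a listed thing).
The state is a dict: "time_s": time; "qpos": joint angles; "joint_velocities": joint speeds; "joint_efforts": joint torques, N m; "eef_pos": TCP position; "eef_rot": TCP orientation; "wrist_force": force on the tool from outside, world axes, zero at the start; "ft_torque": the same for the moment, N m; "opening": finger opening in m.
Only numpy, scipy, OpenCV 4.12 (cv2) and the standard library are available. Lean on these libraries where they do the work, as an engineer would, in place of code of your own. Each camera call takes 0.05 s, during which the arm holds its last target.

## Working session

There is one attempt and no reset: what is moved stays moved. The work goes in short steps, Python scripts to look and compute and a shell command to move; the robot and the scene stay as the last step left them, time stands still between calls to the robot, and variables do not carry over. Pictures are saved under pics/ and viewed, and the job is handed in when it is done.

```bash
ls; mkdir -p pics
python3 - <<'E'
from rig import ctrl
import cv2
s=ctrl.state(); print({k:s[k] for k in('time_s','eef_pos','eef_rot','opening','wrist_force')})
for c in('scene','top'):
    d=ctrl.get_image(c); cv2.imwrite(f'pics/{c}0.png',d['img'][:,:,::-1])
    for q in('gun_grip','nipple_crown','nipple','vise','stand','coupler_seat'):
        print(c,q,[([round(float(x)) for x in r['uv']],round(r['p'],2)) for r in ctrl.pinpoint(c,q)][:4])
E
```

```text
pics
{'time_s': 0.0, 'eef_pos': array([0.19348599, 0.51451646, 0.24175005]), 'eef_rot': array([-5.61957051e-01, -3.09061995e+00,  1.72645839e-03]), 'opening': 0.08523033226378787, 'wrist_force': array([-0.15368158, -0.44427246,  1.11696072])}
scene gun_grip [([127, 262], 0.82), ([132, 225], 0.8)]
scene nipple_crown [([384, 139], 0.47), ([337, 188], 0.44)]
scene nipple [([338, 198], 0.44), ([385, 144], 0.36), ([243, 183], 0.24)]
scene vise [([378, 163], 0.87), ([335, 218], 0.8)]
scene stand [([138, 247], 0.85)]
scene coupler_seat [([134, 288], 0.53)]
top gun_grip [([446, 125], 0.74), ([447, 186], 0.69)]
top nipple_crown [([206, 208], 0.66), ([118, 300], 0.41)]
top nipple [([205, 210], 0.46), ([122, 296], 0.45)]
top vise [([140, 296], 0.96), ([216, 215], 0.81)]
top stand [([431, 199], 0.57)]
top coupler_seat [([421, 146], 0.71)]
```

View pics/scene0.png

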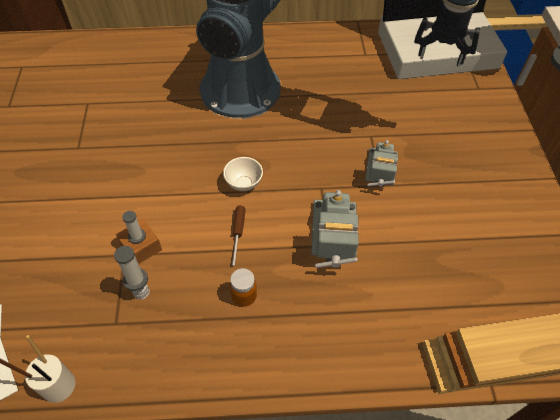

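View pics/top0.png

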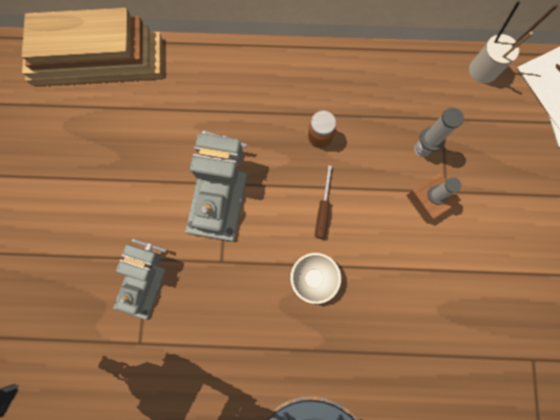

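The scene view (camera facing the robot) shows the small gun in its stand at about (135,228) and a larger look-alike in front at (131,268). The larger vise is at (336,225) with its nipple at about (337,195). The small look-alike vise is at (382,165). In the top view the small gun is at (447,190) and the large vise's nipple at (207,208). Next I measure these in 3D.

```bash
cat > h.py <<'E'
import numpy as np, cv2
from rig import ctrl
from scipy.spatial.transform import Rotation as R
def cloud(c,T=None,d=None):
    d=d or ctrl.get_image(c)
    if T is None: T=d['T']
    K=d['intrinsics']; z=d['range_z']; v,u=np.mgrid[:z.shape[0],:z.shape[1]]
    P=np.stack([(u-K[0,2])/K[0,0]*z,(v-K[1,2])/K[1,1]*z,z],-1)
    W=P@T[:3,:3].T+T[:3,3]; W[z<=0]=np.nan
    return d,W
def ray(d,uv,T=None):
    T=d['T'] if T is None else T
    K=d['intrinsics']; r=T[:3,:3]@np.array([(uv[0]-K[0,2])/K[0,0],(uv[1]-K[1,2])/K[1,1],1]); return T[:3,3],r
def at_z(d,uv,z,T=None):
    o,r=ray(d,uv,T); return o+r*(z-o[2])/r[2]
def wristT(s,d):
    T=np.eye(4);T[:3,:3]=R.from_rotvec(s['eef_rot']).as_matrix();T[:3,3]=s['eef_pos'];return T@d['hand_eye']
E
python3 - <<'E'
from h import *
np.set_printoptions(precision=4,suppress=True)
for c,g,n in(('scene',(132,225),(338,190)),('top',(447,186),(206,208))):
    d,W=cloud(c)
    print(c,d['T'][:3,3],d['intrinsics'][0,0])
    print('grip pt z=.114 (50+7+51=108)',at_z(d,g,.108),'W',W[g[1],g[0]])
    print('crown',at_z(d,n,.112),'W',W[n[1],n[0]])
    for nm,(x0,x1,y0,y1) in dict(gun=((105,165,200,270) if c=='scene' else (405,475,165,230)),vise=((300,365,180,280) if c=='scene' else (175,255,120,250))).items():
        P=W[y0:y1,x0:x1].reshape(-1,3); P=P[np.isfinite(P[:,0])]
        for a,b in((.005,.04),(.04,.056),(.06,.1),(.1,.12),(.12,.135),(.135,.15)):
            Q=P[(P[:,2]>a)&(P[:,2]<b)]
            if len(Q)>3: print(nm,a,b,len(Q),Q.mean(0),Q.min(0)[:2],Q.max(0)[:2])
E
```

```text
scene [1.2552 0.0331 1.1319] 531.4994927218531
grip pt z=.114 (50+7+51=108) [ 0.5639 -0.2567  0.108 ] W [ 0.5724 -0.2531  0.1206]
crown [0.4909 0.2295 0.112 ] W [0.4905 0.2296 0.1114]
gun 0.005 0.04 370 [ 0.5505 -0.2538  0.0167] [ 0.4132 -0.3628] [ 0.6246 -0.2001]
gun 0.04 0.056 585 [ 0.5638 -0.2524  0.0507] [ 0.507 -0.309] [ 0.6061 -0.2062]
gun 0.06 0.1 143 [ 0.5713 -0.2533  0.0777] [ 0.5495 -0.2763] [ 0.6623 -0.2306]
gun 0.1 0.12 65 [ 0.5768 -0.2522  0.1103] [ 0.5572 -0.2703] [ 0.6841 -0.228 ]
gun 0.12 0.135 68 [ 0.6062 -0.2463  0.1275] [ 0.5536 -0.2723] [ 0.6946 -0.2283]
gun 0.135 0.15 178 [ 0.5995 -0.2521  0.1405] [ 0.5436 -0.2727] [ 0.701  -0.2276]
vise 0.005 0.04 616 [0.5156 0.2022 0.0155] [0.3748 0.1312] [0.6767 0.3192]
vise 0.04 0.056 53 [0.655  0.1797 0.0508] [0.64   0.1617] [0.6668 0.2066]
vise 0.06 0.1 1008 [0.5819 0.2172 0.0812] [0.4613 0.1656] [0.673  0.2636]
vise 0.1 0.12 284 [0.612  0.2121 0.1102] [0.4905 0.1659] [0.6536 0.2582]
vise 0.12 0.135 1124 [0.6107 0.2138 0.1274] [0.5609 0.166 ] [0.654  0.2629]
vise 0.135 0.15 87 [0.6079 0.2152 0.1366] [0.5974 0.1861] [0.6179 
[... 417 characters left out ...]
5666 -0.2428]
gun 0.1 0.12 63 [ 0.5512 -0.248   0.1101] [ 0.5431 -0.2619] [ 0.5679 -0.2427]
gun 0.12 0.135 47 [ 0.5527 -0.2499  0.1283] [ 0.5426 -0.2718] [ 0.5669 -0.2425]
gun 0.135 0.15 182 [ 0.557  -0.2565  0.1372] [ 0.5425 -0.2719] [ 0.5723 -0.2412]
vise 0.005 0.04 1274 [0.5094 0.2105 0.0173] [0.4456 0.161 ] [0.6054 0.2891]
vise 0.04 0.056 113 [0.5316 0.1963 0.0481] [0.459  0.1613] [0.6613 0.2587]
vise 0.06 0.1 1703 [0.5258 0.2212 0.0762] [0.4591 0.1658] [0.6708 0.2655]
vise 0.1 0.12 262 [0.5663 0.209  0.1105] [0.4879 0.1661] [0.6508 0.2634]
vise 0.12 0.135 1618 [0.6036 0.2145 0.1255] [0.5597 0.1669] [0.651  0.2632]
vise 0.135 0.15 10 [0.6034 0.2149 0.1356] [0.5991 0.188 ] [0.6061 0.2439]
```

Run:
```python
from h import *
np.set_printoptions(precision=4,suppress=True)
def rect(P): 
    r=cv2.minAreaRect((P[:,:2]*1000).astype(np.float32)); return [np.round(r[0],1),np.round(r[1],1),round(r[2],1)]
for c in('scene','top'):
    d,W=cloud(c); F=W.reshape(-1,3); F=F[np.isfinite(F[:,0])]
    V=F[(abs(F[:,0]-.56)<.13)&(abs(F[:,1]-.22)<.09)]
    for a,b in((.121,.131),(.06,.1),(.132,.14)): print(c,a,rect(V[(V[:,2]>a)&(V[:,2]<b)]))
    G=F[(abs(F[:,0]-.557)<.06)&(abs(F[:,1]+.257)<.06)]
    print('stand',rect(G[(G[:,2]>.046)&(G[:,2]<.054)])); print('cap',rect(G[(G[:,2]>.133)&(G[:,2]<.145)]))
    L=F[(F[:,0]>.6)&(F[:,0]<.75)&(abs(F[:,1]+.25)<.06)]; L=L[L[:,2]>.15];print('large',len(L),L.min(0),L.max(0))
d=ctrl.get_image('wrist');print(d['hand_eye'],d['intrinsics'])
```

```text
scene 0.121 [array([607. , 214.5]), array([89.8, 85.6]), 81.8]
scene 0.06 [array([565.8, 215.3]), array([ 89.8, 210.4]), 86.1]
scene 0.132 [array([608.2, 212. ]), array([63.3, 64.7]), 1.7]
stand [array([ 558.9, -257.8]), array([80.1, 74.6]), 35.3]
cap [array([ 560.2, -256.7]), array([31.4, 29.3]), 39.5]
large 381 [ 0.6608 -0.2666  0.1501] [ 0.7025 -0.2268  0.1836]
top 0.121 [array([605.1, 215.4]), array([89.5, 83.9]), 81.9]
top 0.06 [array([564.9, 218.5]), array([ 89.7, 208. ]), 84.0]
top 0.132 [array([606.2, 214.7]), array([59.4, 12.5]), 82.3]
stand [array([ 557.2, -256.9]), array([74.8, 76.8]), 34.4]
cap [array([ 556.8, -256.7]), array([29.5, 29.5]), 30.0]
large 454 [ 0.6594 -0.2663  0.15  ] [ 0.6997 -0.2261  0.1806]
[[-0.0011 -0.9477 -0.3193  0.082 ]
 [ 1.     -0.0007 -0.0013 -0.0003]
 [ 0.001  -0.3193  0.9477 -0.1313]
 [ 0.      0.      0.      1.    ]] [[289.2473   0.     278.1267]
 [  0.     289.2473 212.655 ]
 [  0.       0.       1.    ]]
```

```bash
cat >> h.py <<'E'
def Rdes(yaw,tilt=0):
    # tool x yaw (deg), tilt: tool z leaning towards -toolx dir (deg)
    y=np.radians(yaw); x=np.array([np.cos(y),np.sin(y),0]); z=np.array([0,0,-1.]); yy=np.cross(z,x)
    return R.from_matrix(np.stack([x,yy,z],1))*R.from_rotvec([0,-np.radians(tilt),0])
def delta(p,Rt,s=None):
    s=s or ctrl.state(); Rc=R.from_rotvec(s['eef_rot'])
    print('t',round(s['time_s'],2),'pos',np.round(s['eef_pos'],4),'open',round(s['opening'],4),'F',np.round(s['wrist_force'],1),'q',np.round(s['qpos'],2))
    print('turn(tool)',np.round((Rc.inv()*Rt).as_rotvec(),4),'shift in current axes',np.round(Rc.inv().apply(np.array(p)-s['eef_pos']),4),'shift in target axes',np.round(Rt.inv().apply(np.array(p)-s['eef_pos']),4))
E
python3 -c "
from h import *
delta([.558,-.257,.242],Rdes(171.9))"
```

```text
t 0.95 pos [0.1936 0.5148 0.2423] open 0.0853 F [-0.7  0.8 -0.4] q [ 1.13  0.35  1.65  0.    1.14 -0.08]
turn(tool) [ 0.     -0.     -0.2184] shift in current axes [-6.128e-01 -5.941e-01  3.000e-04] shift in target axes [-4.695e-01 -7.127e-01  3.000e-04]
```

```bash
python3 -m inch '[[0,0,-0.11,-0.01,-0.02,0,100],[0,0,-0.11,-0.02,-0.03,0,100],[0,0,0,-0.0228,-0.0346,0,100],[0,0,0,-0.0228,-0.0346,0,100],[0,0,0,-0.0228,-0.0346,0,100],[0,0,0,-0.0228,-0.0346,0,100],[0,0,0,-0.0228,-0.0346,0,100],[0,0,0,-0.0228,-0.0346,0,100],[0,0,0,-0.0228,-0.0346,0,100],[0,0,0,-0.0228,-0.0346,0,100]]'; python3 -c "
from h import *
delta([.558,-.257,.242],Rdes(171.9))"
```

```text
time_s: 1.78
eef_pos: [0.3518, 0.1588, 0.242]
eef_rot: [0.185, 3.133, 0.006]
wrist_force: [0.6, 1.0, 0.2]
opening: 0.0857
t 1.78 pos [0.3518 0.1588 0.242 ] open 0.0857 F [0.6 1.  0.2] q [ 0.3   0.04  2.04  0.    1.05 -1.15]
turn(tool) [0.0043 0.0032 0.0233] shift in current axes [-0.2537 -0.3886 -0.0009] shift in target axes [-0.2627 -0.3826 -0.    ]
```

```bash
python3 -m inch '[[0,0,0,-0.0228,-0.0346,0,100],[0,0,0,-0.0228,-0.0346,0,100],[0,0,0,-0.0228,-0.0346,0,100],[0,0,0,-0.0228,-0.0346,0,100],[0,0,0,-0.0228,-0.0346,0,100],[0,0,0,-0.0228,-0.0346,0,100],[0,0,0,-0.0228,-0.0346,0,100],[0,0,0,-0.0228,-0.0346,0,100],[0,0,0,-0.0228,-0.0346,0,100],[0,0,0.02,-0.0228,-0.0346,0,100]]'
python3 - <<'E'
from h import *
delta([.558,-.257,.242],Rdes(171.9))
s=ctrl.state(); d=ctrl.get_image('wrist'); T=wristT(s,d); cv2.imwrite('pics/w1.png',d['img'][:,:,::-1])
_,W=cloud('wrist',T,d); F=W.reshape(-1,3); F=F[np.isfinite(F[:,0])]
C=F[(F[:,2]>.132)&(F[:,2]<.145)&(abs(F[:,0]-.558)<.05)&(abs(F[:,1]+.257)<.05)]
print(cv2.minAreaRect((C[:,:2]*1000).astype(np.float32)),C[:,2].mean(),np.median(C[:,2]))
E
```

```text
time_s: 2.62
eef_pos: [0.5336, -0.2164, 0.2439]
eef_rot: [0.22, 3.124, 0.007]
wrist_force: [0.5, 1.1, 1.1]
opening: 0.0856
t 2.62 pos [ 0.5336 -0.2164  0.2439] open 0.0856 F [0.5 1.1 1.1] q [-0.47  0.39  1.59  0.01  1.16 -1.9 ]
turn(tool) [0.0053 0.0096 0.0008] shift in current axes [-0.0298 -0.0368  0.002 ] shift in target axes [-0.0298 -0.0367  0.0019]
((556.8978271484375, -255.85617065429688), (29.86562156677246, 30.179454803466797), 16.85890007019043) 0.1373708994525871 0.1374885907569013
```

View pics/w1.png

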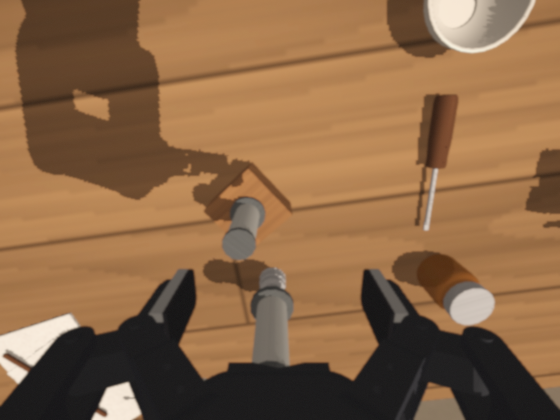

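The wrist view shows the small gun's cap at (240,243) above its stand at (250,195). The larger gun stands farther out at (272,310) and the screwdriver and jar are well to the right. The cap centre comes to (0.557,-0.256) at 0.137 m, which agrees with the other cameras.

```bash
python3 -m inch '[[0.005,0.01,0,-0.015,-0.0184,0,100],[0,0,0,-0.0145,-0.0182,0,100],[0,0,0,0,0,0,100],[0,0,0,0,0,0.04,100],[0,0,0,0,0,0.035,100],[0,0,0,0,0,0,100],[0,0,0,0,0,0,100],[0,0,0,0,0,0,100],[0,0,0,0,0,0,100],[0,0,0,0,0,0,100]]'; python3 -c "
from h import *
delta([.5575,-.2565,.1],Rdes(171.9))"
```

```text
time_s: 3.5
eef_pos: [0.5623, -0.268, 0.1713]
eef_rot: [0.235, 3.127, -0.007]
wrist_force: [0.3, -0.5, 0.2]
opening: 0.0855
t 3.5 pos [ 0.5623 -0.268   0.1713] open 0.0855 F [ 0.3 -0.5  0.2] q [-0.52  0.55  1.52 -0.    1.06 -1.94]
turn(tool) [-0.0041  0.0063 -0.0088] shift in current axes [0.0069 0.0109 0.0712] shift in target axes [0.0064 0.0107 0.0713]
```

```bash
python3 -m inch '[[-0.004,0.006,-0.009,0.0065,0.0108,0,100],[0,0,0,0,0,0,100],[0,0,0,0,0,0.02,100],[0,0,0,0,0,0.02,100],[0,0,0,0,0,0.02,100],[0,0,0,0,0,0.008,100],[0,0,0,0,0,0,100],[0,0,0,0,0,0,100],[0,0,0,0,0,0,100],[0,0,0,0,0,0,100]]'
python3 - <<'E'
from h import *
delta([.5575,-.2565,.1],Rdes(171.9))
s=ctrl.state(); d=ctrl.get_image('wrist'); T=wristT(s,d); cv2.imwrite('pics/w2.png',d['img'][:,:,::-1])
_,W=cloud('wrist',T,d); F=W.reshape(-1,3); F=F[np.isfinite(F[:,0])]
C=F[(F[:,2]>.132)&(F[:,2]<.145)&(abs(F[:,0]-.558)<.03)&(abs(F[:,1]+.257)<.025)]
print(cv2.minAreaRect((C[:,:2]*1000).astype(np.float32)),C[:,2].mean(),np.median(C[:,2]))
E
```

```text
time_s: 4.33
eef_pos: [0.561, -0.2549, 0.1116]
eef_rot: [0.215, 3.121, -0.009]
wrist_force: [-0.5, -0.6, 0.9]
opening: 0.0852
t 4.33 pos [ 0.561  -0.2549  0.1116] open 0.0852 F [-0.5 -0.6  0.9] q [-0.5   0.62  1.59  0.    0.93 -1.94]
turn(tool) [-0.0046  0.0135  0.0039] shift in current axes [ 0.0034 -0.002   0.0116] shift in target axes [ 0.0033 -0.0021  0.0116]
((557.525634765625, -255.92051696777344), (30.255979537963867, 30.99977684020996), 54.41263961791992) 0.13730117640130726 0.13749864316326976
```

View pics/w2.png

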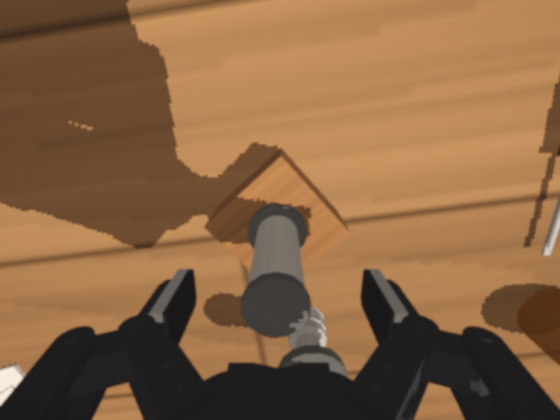

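The wrist view shows the gun's cap at (277,305) centred between the open fingers, with the collar on the stand at (277,222). I make a last correction and close.

```bash
python3 -m inch '[[-0.005,0.014,0.004,0.003,-0.0014,0.006,100],[0,0,0,0,0,0.005,100],[0,0,0,0,0,0,100],[0,0,0,0,0,0,0],[0,0,0,0,0,0,0],[0,0,0,0,0,0,0],[0,0,0,0,0,0,0],[0,0,0,0,0,0,0],[0,0,0,0,0,0,0],[0,0,0,0,0,0,0]]'; python3 -c "
from h import *
delta([.5577,-.2561,.1],Rdes(171.9))"
```

```text
time_s: 5.22
eef_pos: [0.5584, -0.2565, 0.1014]
eef_rot: [0.223, 3.133, -0.0]
wrist_force: [-0.4, -0.1, -0.5]
opening: 0.0273
t 5.22 pos [ 0.5584 -0.2565  0.1014] open 0.0273 F [-0.4 -0.1 -0.5] q [-0.51  0.63  1.59  0.    0.92 -1.94]
turn(tool) [-0.      0.0007 -0.0007] shift in current axes [0.0007 0.0003 0.0014] shift in target axes [0.0007 0.0003 0.0014]
```

```bash
python3 -m inch '[[0,0,0,0,0,-0.01,0],[0,0,0,0,0,-0.02,0],[0,0,0,0,0,-0.03,0],[0,0,0,0,0,-0.04,0],[0,0,0,0,0,-0.03,0],[0,0,0,0,0,-0.015,0],[0,0,0,0.002,0.015,0,0],[0,0,0,0.004,0.025,0,0],[0,0,0,0.005,0.035,0,0],[0,0,0,0.005,0.035,0,0]]'; python3 -c "
from h import *
delta([.439,.236,.245],Rdes(171.9,25))"
```

```text
time_s: 6.05
eef_pos: [0.5547, -0.1449, 0.2533]
eef_rot: [-0.234, -3.127, -0.003]
wrist_force: [1.1, 0.1, -4.2]
opening: 0.0267
t 6.05 pos [ 0.5547 -0.1449  0.2533] open 0.0267 F [ 1.1  0.1 -4.2] q [-0.34  0.39  1.57  0.    1.19 -1.76]
turn(tool) [-3.000e-04 -4.424e-01 -8.500e-03] shift in current axes [0.1712 0.3594 0.0099] shift in target axes [ 0.156   0.3608 -0.0636]
```

```bash
python3 -m inch '[[0,0,0,0.017,0.036,0,0],[0,0,0,0.017,0.036,0,0],[0,0,0,0.017,0.036,0,0],[0,0,0,0.017,0.036,0,0],[0,0,0,0.017,0.036,0,0],[0,0,0,0.017,0.036,0,0],[0,0,0,0.017,0.036,0,0],[0,0,0,0.017,0.034,0,0],[0,0,0,0.012,0.025,0,0],[0,0,0,0.005,0.012,0,0]]'; python3 -c "
from h import *
delta([.439,.236,.245],Rdes(171.9,25))"
```

```text
time_s: 6.88
eef_pos: [0.4365, 0.2161, 0.251]
eef_rot: [-0.231, -3.115, -0.005]
wrist_force: [-0.6, 0.1, -4.2]
opening: 0.0265
t 6.88 pos [0.4365 0.2161 0.251 ] open 0.0265 F [-0.6  0.1 -4.2] q [ 0.36  0.23  1.79  0.01  1.13 -1.07]
turn(tool) [ 3.000e-04 -4.543e-01 -6.700e-03] shift in current axes [0.0003 0.02   0.006 ] shift in target axes [0.0028 0.02   0.0053]
```

```bash
python3 -m inch '[[0,-0.06,0,0,0,0,0],[0,-0.1,0,0,0,0,0],[0,-0.1,0,0,0,0,0],[0,-0.1,0,0,0,0,0],[0,-0.06,0,0,0,0,0],[0,0,0,0,0,0,0],[0,0,0,0,0,0,0],[0,0,0,0,0,0,0],[0,0,0,0,0,0,0],[0,0,0,0,0,0,0]]'
python3 - <<'E'
from h import *
delta([.439,.236,.245],Rdes(171.9,25))
s=ctrl.state(); d=ctrl.get_image('wrist'); T=wristT(s,d); cv2.imwrite('pics/w3.png',d['img'][:,:,::-1])
for q in('nipple_crown','nipple','coupler_seat','gun_grip'): print(q,[([round(float(x),1) for x in r['uv']],round(r['p'],2)) for r in ctrl.pinpoint('wrist',q)][:3])
E
```

```text
time_s: 7.72
eef_pos: [0.4274, 0.2213, 0.2468]
eef_rot: [0.191, 2.734, -0.036]
wrist_force: [-0.4, 0.9, -5.3]
opening: 0.0263
t 7.72 pos [0.4274 0.2213 0.2468] open 0.0263 F [-0.4  0.9 -5.3] q [ 0.5   0.1   2.02 -0.36  0.73 -0.69]
turn(tool) [ 0.0026 -0.0345  0.0012] shift in current axes [-0.008   0.0162  0.0054] shift in target axes [-0.0078  0.0162  0.0057]
nipple_crown [([297.0, 207.2], 0.53)]
nipple [([295.7, 203.2], 0.82), ([130.1, 197.2], 0.7)]
coupler_seat [([47.3, 278.4], 0.79), ([281.7, 223.8], 0.51)]
gun_grip [([280.0, 285.6], 0.83)]
```

View pics/w3.png

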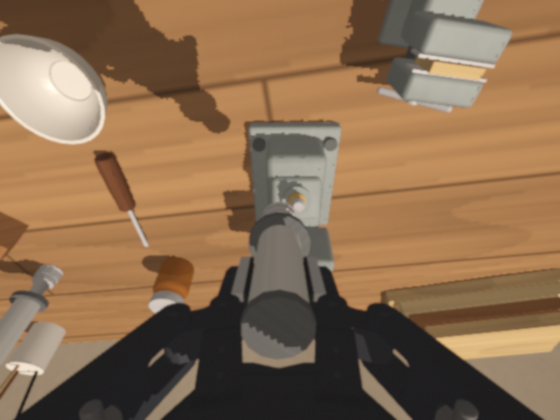

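Run:
```python
from h import *
np.set_printoptions(precision=4,suppress=True)
s=ctrl.state(); d=ctrl.get_image('wrist'); T=wristT(s,d)
im=d['img'][150:270,220:380,::-1]; cv2.imwrite('pics/w3c.png',cv2.resize(im,None,fx=5,fy=5,interpolation=cv2.INTER_NEAREST))
_,W=cloud('wrist',T,d)
np.savez('w3.npz',W=W,img=d['img'],T=T,K=d['intrinsics'],pos=s['eef_pos'],rot=s['eef_rot'])
for v in range(176,226,4): print(v,[f"{1000*W[v,u,0]:.0f},{1000*W[v,u,1]:.0f},{1000*W[v,u,2]:.0f}" for u in range(270,326,4)])
# gun in tool frame
Rt=R.from_rotvec(s['eef_rot']); P=Rt.inv().apply(W.reshape(-1,3)-s['eef_pos']).reshape(W.shape)
for v in (225,235,245,255,265,275,285,295,310,325,340): 
    r=P[v,240:325]; m=np.isfinite(r[:,0])&(abs(r[:,0])<.025)&(abs(r[:,1])<.025)&(r[:,2]<.1)
    if m.sum(): print(v,m.sum(),'y',r[m,1].min(),r[m,1].max(),'x max',r[m,0].max(),'z',np.median(r[m,2]))
```

```text
176 ['483,204,67', '482,209,68', '482,213,69', '483,217,70', '483,222,69', '484,226,69', '485,231,69', '485,235,69', '486,239,69', '486,244,70', '487,248,69', '488,253,69', '489,257,68', '491,262,66']
180 ['488,203,67', '484,208,74', '484,213,74', '485,217,74', '486,221,74', '486,226,75', '486,230,75', '487,235,74', '488,239,74', '488,243,74', '489,248,74', '490,252,74', '491,256,74', '497,261,66']
184 ['494,202,66', '488,208,76', '488,212,77', '489,217,76', '489,221,77', '489,225,78', '490,230,77', '490,234,78', '491,238,77', '492,243,76', '492,247,78', '492,251,78', '493,256,78', '502,261,66']
188 ['499,201,66', '491,207,78', '491,212,79', '492,216,79', '492,220,79', '488,225,86', '489,229,86', '490,234,85', '490,238,86', '496,242,79', '496,247,79', '496,251,80', '498,255,78', '508,261,66']
192 ['505,200,66', '495,207,80', '496,211,80', '496,216,81', '491,220,88', '493,225,87', '493,229,87', '493,233,88', '494,238,88', '495,242,87', '500,246,81', '500,251,82', '502,255,80', '516,261,64']
196 ['511,199,66', '499,206,82', '499,211,83', '500,215,84', '495,220,90', '493,224,93', '493,2
[... 1977 characters left out ...]
019718919477984487 0.019532141240735715 x max 0.015107971426527068 z -0.0028021556062614115
275 83 y -0.018517870829205363 0.022328681093600304 x max 0.015054264536843128 z -0.012307074662492465
285 84 y -0.017469894478493765 0.02074337724995037 x max 0.015169719270279892 z -0.02073006724177942
295 85 y -0.01668358133092424 0.018331004126471404 x max 0.01676512915201255 z -0.02974624756702521
310 85 y -0.015711813410791885 0.016750963837244212 x max 0.012756140815812946 z -0.03634349846795572
325 84 y -0.015386005536043924 0.015706432060608906 x max 0.012296894663783108 z -0.03634856900735915
340 81 y -0.015365649804318766 0.01471540783550263 x max 0.017509239014831608 z -0.03648812467051335
```

View pics/w3c.png

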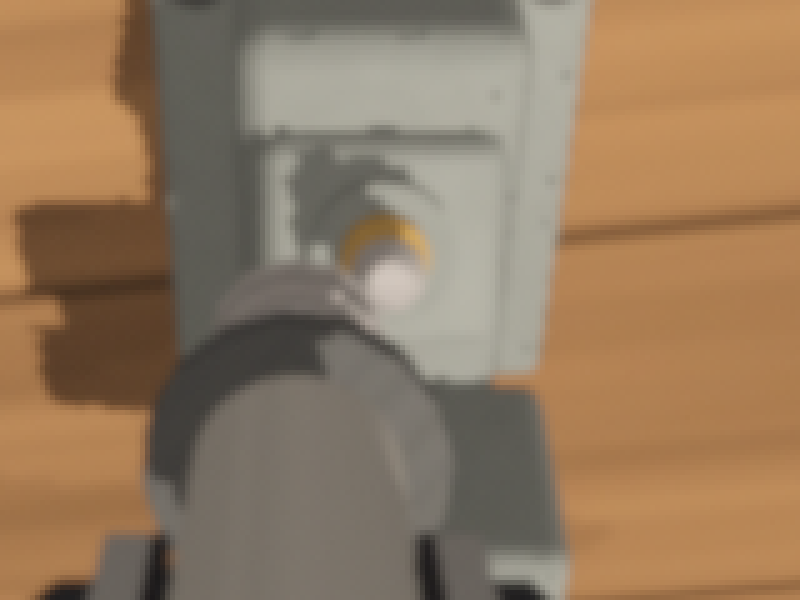

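```bash
cat >> h.py <<'E'
from scipy.optimize import least_squares
def gunfit(P,img=None):
    """P: tool-frame image cloud; returns axis x,y at z=0 and slopes, from barrel"""
    Q=P.reshape(-1,3); Q=Q[np.isfinite(Q[:,0])]
    m=(abs(Q[:,1])<.012)&(Q[:,0]>0.003)&(Q[:,0]<.022)&(Q[:,2]>-.024)&(Q[:,2]<.036)
    Q=Q[m]
    f=lambda p:np.hypot(Q[:,0]-p[0]-p[2]*Q[:,2],Q[:,1]-p[1]-p[3]*Q[:,2])-.014
    r=least_squares(f,[0,0,0,0],loss='soft_l1',f_scale=.0007); return r.x,len(Q),np.median(abs(r.fun))
def plane(Q):
    for _ in range(4):
        c=Q.mean(0); n=np.linalg.svd(Q-c,full_matrices=False)[2][2]; n*=np.sign(n[2]); e=(Q-c)@n; Q=Q[abs(e)<max(2*e.std(),5e-4)]
    return n,c,len(Q)
E
python3 - <<'E'
from h import *
np.set_printoptions(precision=4,suppress=True)
z=np.load('w3.npz');W=z['W'];Rt=R.from_rotvec(z['rot']);P=Rt.inv().apply(W.reshape(-1,3)-z['pos']).reshape(W.shape)
print(gunfit(P))
Q=P.reshape(-1,3);C=Q[(Q[:,2]<-.033)&(Q[:,2]>-.042)&(abs(Q[:,0])<.03)&(abs(Q[:,1])<.03)]
print('cap',cv2.minAreaRect((C[:,:2]*1000).astype(np.float32)),np.median(C[:,2]))
for a,b in((45.,.0),):
    L=Q[(Q[:,2]>.036)&(Q[:,2]<.05)&(abs(Q[:,0])<.03)&(abs(Q[:,1])<.03)]; print('collar',L.min(0),L.max(0))
S=W.reshape(-1,3); 
sh=W[182:212,274:318].reshape(-1,3); 
# boss flat: z band off line
n,c,k=plane(sh[(sh[:,2]>.074)&(sh[:,2]<.094)]); print('plane n',n,k,'tilt',np.degrees(np.arccos(n[2])),'az',np.degrees(np.arctan2(n[1],n[0])))
V=S[(abs(S[:,0]-.56)<.13)&(abs(S[:,1]-.22)<.09)]
n2=np.array([-.418,.0596,.906])
H=W[195:213,288:310].reshape(-1,3); H=H[(H[:,2]>.100)&(H[:,2]<.125)]; h=H@n2; print('head n-height',np.percentile(h,[5,50,95,100])); T=H[h>np.percentile(h,50)];
t=H[h>h.max()-.0025]; print('crown pts',len(t),t.mean(0),(t.min(0)+t.max(0))/2)
E
```

```text
(array([ 0.0008, -0.0002,  0.0033,  0.007 ]), 2386, np.float64(0.00016086128127323646))
cap ((1.2887134552001953, -0.6882896423339844), (31.58479118347168, 59.51651382446289), 6.77812385559082) -0.0362769815311384
collar [-0.0107 -0.0202  0.036 ] [0.022  0.0206 0.05  ]
plane n [-0.4396  0.0671  0.8957] 856 tilt 26.402662297773848 az 171.3266970276387
head n-height [-0.0963 -0.0925 -0.0902 -0.0893]
crown pts 57 [0.4922 0.2318 0.1116] [0.4923 0.2316 0.1118]
```

```bash
cat >> h.py <<'E'
def goal(crown,dist,seat=(.0011,.0004,.0837),yaw=171.9,tilt=25):
    Rt=Rdes(yaw,tilt); delta(np.array(crown)-Rt.apply(np.array(seat)+[0,0,dist]),Rt)
E
python3 -c "
from h import *
goal([.493,.2317,.112],.030)"
```

```text
t 8.02 pos [0.4272 0.2213 0.2468] open 0.0272 F [-0.3  0.2 -4. ] q [ 0.5   0.1   2.02 -0.36  0.73 -0.69]
turn(tool) [ 0.0028 -0.0334  0.0016] shift in current axes [-0.003   0.0191  0.0354] shift in target axes [-0.0018  0.0192  0.0354]
```

```bash
python3 -m inch '[[0.003,-0.034,0.002,-0.001,0.009,0,0],[0,0,0,-0.001,0.01,0,0],[0,0,0,0,0,0.01,0],[0,0,0,0,0,0.015,0],[0,0,0,0,0,0.008,0],[0,0,0,0,0,0,0],[0,0,0,0,0,0,0],[0,0,0,0,0,0,0],[0,0,0,0,0,0,0],[0,0,0,0,0,0,0]]'
cat > look.py <<'E'
from h import *
import sys
np.set_printoptions(precision=4,suppress=True)
n=sys.argv[1]
s=ctrl.state(); d=ctrl.get_image('wrist'); T=wristT(s,d)
im=d['img'][150:270,200:360,::-1]; cv2.imwrite(f'pics/{n}.png',cv2.resize(im,None,fx=5,fy=5,interpolation=cv2.INTER_CUBIC))
_,W=cloud('wrist',T,d);Rt=R.from_rotvec(s['eef_rot']);P=Rt.inv().apply(W.reshape(-1,3)-s['eef_pos']).reshape(W.shape)
np.savez(n+'.npz',W=W,P=P,img=d['img'])
print(gunfit(P))
Q=P.reshape(-1,3);C=Q[(Q[:,2]<-.033)&(Q[:,2]>-.042)&(abs(Q[:,0])<.02)&(abs(Q[:,1])<.02)];print('cap z',np.median(C[:,2]))
E
python3 look.py w4;python3 -c "
from h import *
goal([.493,.2317,.112],.030)"
```

```text
time_s: 8.85
eef_pos: [0.4471, 0.2388, 0.2159]
eef_rot: [0.192, 2.702, -0.042]
wrist_force: [0.3, 0.4, -3.9]
opening: 0.0268
(array([ 0.0008, -0.0002,  0.0031,  0.0075]), 2374, np.float64(0.00016280709029862714))
cap z -0.0362427595128879
t 8.9 pos [0.4472 0.2388 0.216 ] open 0.0271 F [-0.5  0.1 -4. ] q [ 0.53  0.19  2.01 -0.45  0.64 -0.58]
turn(tool) [-0.0002 -0.0023 -0.0002] shift in current axes [ 0.0008 -0.001   0.0001] shift in target axes [ 0.0008 -0.001   0.0001]
```

View pics/w4.png

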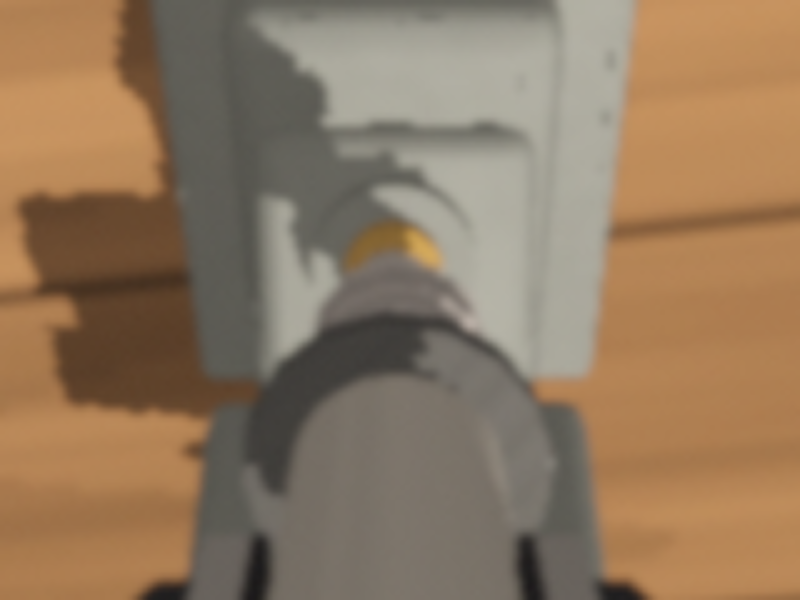

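Run:
```python
import numpy as np
P=np.load('w4.npz')['P']
for v in range(172,222,1): print(v,np.round(1000*P[v,[274,278,282]],1).tolist())
```

```text
172 [[29.7, -4.8, 149.3], [29.8, -0.9, 149.0], [30.0, 3.0, 147.5]]
173 [[28.8, -4.8, 148.6], [28.9, -0.9, 148.6], [29.1, 3.0, 147.6]]
174 [[27.8, -4.8, 149.0], [27.7, -0.9, 149.3], [27.8, 3.1, 149.1]]
175 [[26.7, -4.8, 149.5], [26.7, -0.9, 149.4], [26.6, 3.1, 150.3]]
176 [[25.9, -4.8, 148.7], [26.1, -0.9, 147.5], [26.1, 3.0, 147.5]]
177 [[25.4, -4.7, 146.1], [25.5, -0.9, 145.4], [25.6, 3.0, 145.3]]
178 [[24.6, -4.7, 145.2], [24.4, -0.9, 146.1], [24.7, 3.0, 145.0]]
179 [[23.6, -4.7, 145.4], [23.8, -0.9, 144.4], [23.7, 3.0, 145.0]]
180 [[22.7, -4.7, 144.7], [22.8, -0.9, 144.6], [22.7, 3.0, 145.1]]
181 [[21.6, -4.8, 145.3], [21.8, -0.9, 144.5], [22.0, 3.0, 143.5]]
182 [[21.0, -4.7, 143.9], [20.8, -0.9, 144.4], [21.2, 3.0, 142.8]]
183 [[19.9, -4.7, 144.3], [19.9, -0.9, 144.0], [20.2, 3.0, 143.0]]
184 [[19.1, -4.7, 143.5], [19.2, -0.9, 142.7], [19.0, 3.0, 143.8]]
185 [[17.4, -4.8, 146.2], [18.1, -0.9, 143.3], [18.0, 3.0, 143.7]]
186 [[17.6, -4.7, 141.5], [18.1, -0.9, 139.2], [18.1, 3.0, 139.0]]
187 [[17.4, -4.7, 137.8], [18.1, -0.8, 135.0], [18.1, 2.9, 135.2]]
188 [[16.9, -4.6, 136.2], [1
[... 1475 characters left out ...]
 [[13.7, -3.8, 76.2], [13.5, -0.8, 76.8], [14.0, 2.3, 75.4]]
212 [[13.2, -3.8, 75.5], [21.8, -0.7, 49.7], [21.3, 2.0, 51.1]]
213 [[21.3, -3.3, 49.1], [21.9, -0.7, 47.4], [21.4, 1.9, 48.6]]
214 [[21.4, -3.3, 46.6], [21.7, -0.7, 45.8], [21.4, 1.9, 46.7]]
215 [[21.2, -3.3, 45.4], [21.4, -0.7, 44.6], [21.2, 1.9, 45.4]]
216 [[20.9, -3.3, 44.2], [20.9, -0.7, 44.2], [21.0, 1.9, 44.1]]
217 [[20.2, -3.3, 44.2], [20.2, -0.7, 44.4], [19.9, 1.9, 45.0]]
218 [[19.3, -3.3, 45.0], [19.2, -0.7, 45.2], [19.7, 1.9, 43.8]]
219 [[18.7, -3.3, 44.6], [18.6, -0.7, 44.8], [18.7, 1.9, 44.7]]
220 [[17.8, -3.3, 45.3], [17.5, -0.7, 46.1], [18.0, 1.9, 44.7]]
221 [[17.4, -3.3, 44.4], [17.0, -0.7, 45.5], [17.7, 1.9, 43.7]]
```

The crop shows the coupler at (397,290) in line with the nipple foot at (393,245) and the boss at (395,230). In the tool frame the boss and foot fronts put the nipple axis at x≈2.0 mm and the coupler at x≈1.0 mm. I shift by +0.9 mm in x and −0.8 mm in y, then advance.

```bash
python3 -m inch '[[0,-0.002,0,0.0009,-0.0009,0,0],[0,0,0,0,0,0,0],[0,0,0,0,0,0.004,0],[0,0,0,0,0,0.005,0],[0,0,0,0,0,0.003,0],[0,0,0,0,0,0,0],[0,0,0,0,0,0,0],[0,0,0,0,0,0,0],[0,0,0,0,0,0,0],[0,0,0,0,0,0,0]]'; python3 -c "
from h import *
goal([.493,.2317,.112],.0)"; python3 look.py w5
python3 - <<'E'
import numpy as np
P=np.load('w5.npz')['P']
for v in list(range(176,222,2)): print(v,np.round(1000*P[v,[274,278,282]],1).tolist())
E
```

```text
time_s: 9.73
eef_pos: [0.4517, 0.2373, 0.2041]
eef_rot: [0.191, 2.699, -0.042]
wrist_force: [0.4, -0.4, -4.4]
opening: 0.0267
t 9.73 pos [0.4517 0.2373 0.2041] open 0.0267 F [ 0.4 -0.4 -4.4] q [ 0.52  0.22  2.02 -0.47  0.61 -0.56]
turn(tool) [ 0.0005  0.0007 -0.0002] shift in current axes [ 0.0001 -0.0001  0.0174] shift in target axes [ 0.0001 -0.0001  0.0174]
(array([ 0.0008, -0.0002,  0.0039,  0.0075]), 2383, np.float64(0.0001644631534965385))
cap z -0.03623803672663968
176 [[28.4, -4.6, 135.9], [28.4, -0.8, 135.9], [28.4, 2.9, 136.1]]
178 [[26.5, -4.6, 136.0], [26.3, -0.8, 137.1], [26.2, 2.9, 137.7]]
180 [[25.0, -4.6, 134.2], [25.2, -0.8, 133.5], [25.1, 2.9, 133.8]]
182 [[23.7, -4.5, 131.7], [23.3, -0.8, 133.3], [23.6, 2.9, 132.0]]
184 [[21.8, -4.6, 131.7], [21.9, -0.8, 131.3], [21.6, 2.9, 132.4]]
186 [[20.1, -4.5, 130.9], [19.9, -0.8, 131.8], [20.0, 2.9, 131.2]]
188 [[17.9, -4.6, 131.8], [18.0, -0.8, 131.5], [18.1, 2.9, 131.2]]
190 [[17.2, -4.5, 127.0], [17.8, -0.8, 124.7], [17.8, 2.8, 124.6]]
192 [[16.4, -4.4, 122.8], [16.3, -0.8, 123.5], [16.1, 2.8, 124.1]]
194 [[14.4, -4.5, 12
[... 186 characters left out ...]
[9.7, -4.4, 119.9], [10.4, -0.8, 117.7], [10.5, 2.7, 117.2]]
202 [[8.9, -4.4, 116.4], [15.2, -0.8, 95.0], [14.7, 2.5, 96.8]]
204 [[13.8, -4.0, 94.2], [15.1, -0.8, 89.7], [14.9, 2.4, 90.6]]
206 [[14.0, -3.9, 88.1], [15.6, -0.8, 82.8], [14.7, 2.4, 85.7]]
208 [[13.6, -3.9, 84.1], [14.5, -0.8, 81.2], [14.2, 2.3, 82.2]]
210 [[13.5, -3.8, 79.2], [14.5, -0.8, 76.1], [13.9, 2.3, 78.2]]
212 [[12.8, -3.8, 76.6], [21.8, -0.7, 49.5], [21.5, 1.9, 50.6]]
214 [[21.4, -3.3, 46.8], [21.6, -0.7, 46.2], [21.4, 1.9, 46.6]]
216 [[20.8, -3.3, 44.5], [20.8, -0.7, 44.5], [20.7, 1.9, 44.9]]
218 [[19.0, -3.3, 45.8], [19.5, -0.7, 44.2], [19.6, 1.9, 44.2]]
220 [[17.8, -3.3, 45.3], [18.2, -0.7, 44.0], [18.1, 1.9, 44.3]]
```

View pics/w5.png

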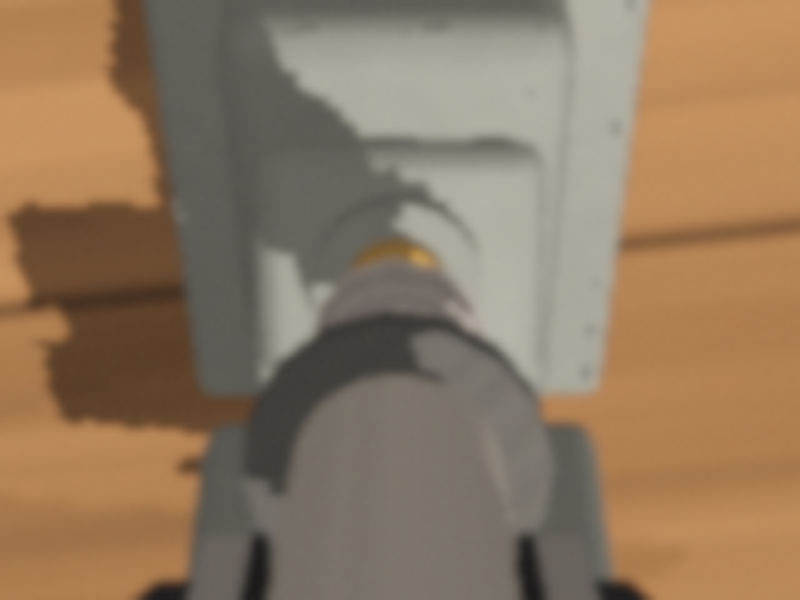

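```bash
python3 -m inch '[[0,0,0,0.0006,0,0.002,0],[0,0,0,0,0,0.003,0],[0,0,0,0,0,0.003,0],[0,0,0,0,0,0.002,0],[0,0,0,0,0,0,0],[0,0,0,0,0,0,0],[0,0,0,0,0,0,0],[0,0,0,0,0,0,0],[0,0,0,0,0,0,0],[0,0,0,0,0,0,0]]'; python3 -c "
from h import *
goal([.493,.2317,.112],.0); s=ctrl.state(); print('F tool',np.round(R.from_rotvec(s['eef_rot']).inv().apply(s['wrist_force']),2), np.round(s['ft_torque'],2))"
```

```text
time_s: 10.62
eef_pos: [0.4558, 0.2368, 0.1943]
eef_rot: [0.191, 2.698, -0.041]
wrist_force: [-1.2, 0.1, -3.1]
opening: 0.0268
t 10.62 pos [0.4558 0.2368 0.1943] open 0.0268 F [-1.2  0.1 -3.1] q [ 0.52  0.24  2.02 -0.49  0.59 -0.55]
turn(tool) [ 0.0007  0.0013 -0.0003] shift in current axes [-0.0003 -0.0002  0.0068] shift in target axes [-0.0003 -0.0002  0.0068]
F tool [ 2.37 -0.1   2.36] [ 0.02  0.61 -0.02]
```

```bash
python3 -m inch '[[0,0,0,0,0,0.0015,0],[0,0,0,0,0,0.0015,0],[0,0,0,0,0,0.0015,0],[0,0,0,0,0,0.001,0],[0,0,0,0,0,0.001,0],[0,0,0,0,0,0,0],[0,0,0,0,0,0,0],[0,0,0,0,0,0,0],[0,0,0,0,0,0,0],[0,0,0,0,0,0,0]]'; python3 -c "
from h import *
goal([.493,.2317,.112],.0); s=ctrl.state(); print('F tool',np.round(R.from_rotvec(s['eef_rot']).inv().apply(s['wrist_force']),2), np.round(s['ft_torque'],2))"; python3 look.py w6
python3 - <<'E'
import numpy as np
P=np.load('w6.npz')['P']
for v in list(range(184,222,2)): print(v,np.round(1000*P[v,[274,278,282]],1).tolist())
E
```

```text
time_s: 11.45
eef_pos: [0.4591, 0.2366, 0.1881]
eef_rot: [0.191, 2.697, -0.041]
wrist_force: [-1.6, 0.4, -4.3]
opening: 0.0263
t 11.45 pos [0.4591 0.2366 0.1881] open 0.0263 F [-1.6  0.4 -4.3] q [ 0.51  0.25  2.02 -0.49  0.57 -0.54]
turn(tool) [ 0.0014  0.0019 -0.0004] shift in current axes [-0.     -0.0005 -0.0003] shift in target axes [-0.     -0.0005 -0.0003]
F tool [3.36 0.13 3.23] [ 0.02  0.55 -0.03]
(array([ 0.0008, -0.0002,  0.0029,  0.007 ]), 2385, np.float64(0.00016352483873232834))
cap z -0.03623469845464885
184 [[25.5, -4.3, 115.7], [25.3, -0.8, 116.3], [25.4, 2.7, 115.9]]
186 [[23.7, -4.3, 115.6], [23.8, -0.8, 115.1], [24.0, 2.7, 114.5]]
188 [[22.1, -4.3, 114.7], [22.3, -0.8, 114.0], [22.0, 2.7, 115.3]]
190 [[20.7, -4.3, 113.2], [20.7, -0.8, 113.2], [20.6, 2.7, 113.6]]
192 [[18.8, -4.3, 113.7], [18.9, -0.8, 113.3], [19.0, 2.7, 113.0]]
194 [[17.2, -4.3, 112.8], [18.1, -0.8, 109.4], [17.4, 2.7, 112.2]]
196 [[17.6, -4.2, 104.8], [17.7, -0.8, 104.3], [17.7, 2.6, 104.3]]
198 [[15.8, -4.2, 105.0], [15.8, -0.8, 105.1], [15.9, 2.6, 104.7]]
200 [[14.0, -4.2, 105.2], [14.0, -0.8, 105.2], [13.8, 2.6, 105.9]]
202 [[12.0, -4.2, 106.0], [15.1, -0.8, 95.5], [15.0, 2.5, 95.7]]
204 [[14.1, -4.0, 93.3], [15.3, -0.8, 89.3], [14.9, 2.4, 90.6]]
206 [[14.3, -3.9, 87.0], [15.1, -0.8, 84.5], [14.9, 2.4, 85.0]]
208 [[13.9, -3.9, 83.2], [14.5, -0.8, 81.3], [14.4, 2.3, 81.4]]
210 [[13.5, -3.8, 79.2], [14.5, -0.8, 76.1], [14.2, 2.3, 77.1]]
212 [[21.0, -3.4, 52.0], [22.0, -0.7, 49.1], [21.5, 1.9, 50.6]]
214 [[21.4, -3.3, 46.9], [21.7, -0.7, 45.9], [21.5, 1.9, 46.4]]
216 [[20.8, -3.3, 44.5], [20.6, -0.7, 45.2], [20.6, 1.9, 45.1]]
218 [[19.1, -3.3, 45.3], [19.5, -0.7, 44.4], [19.9, 1.9, 43.2]]
220 [[18.1, -3.3, 44.4], [18.1, -0.7, 44.4], [17.9, 1.9, 44.9]]
```

View pics/w6.png

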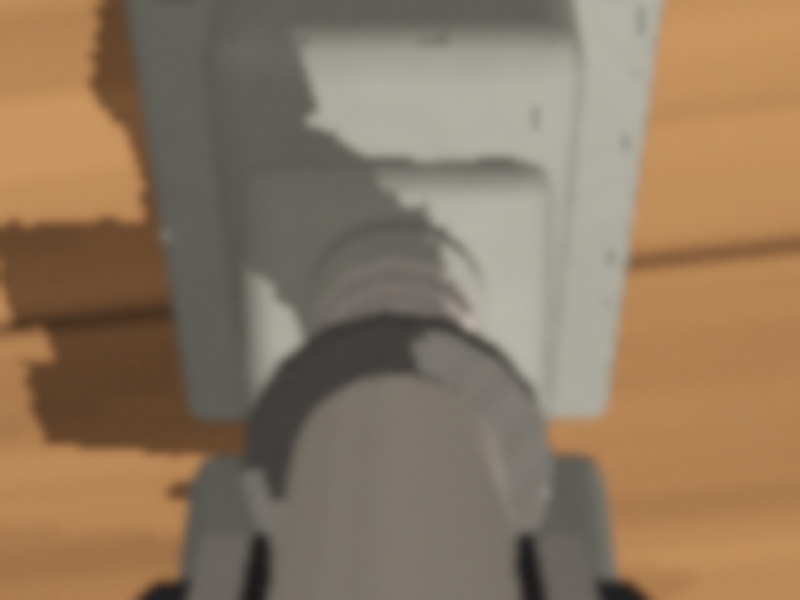

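The crop shows the coupler at (393,295) down over the nipple, with the brass foot hidden. The boss plane puts the crown about at the seat, and the residual side force is about 2 N in +x. I ease that by 0.5 mm and go on pushing.

```bash
python3 -m inch '[[0,0.001,0,0.0006,-0.0003,0,0],[0,0,0,0,0,0.001,0],[0,0,0,0,0,0.002,0],[0,0,0,0,0,0.002,0],[0,0,0,0,0,0,0],[0,0,0,0,0,0,0],[0,0,0,0,0,0,0],[0,0,0,0,0,0,0],[0,0,0,0,0,0,0],[0,0,0,0,0,0,0]]'; python3 -c "
from h import *
goal([.493,.2317,.112],.0); s=ctrl.state(); print('F tool',np.round(R.from_rotvec(s['eef_rot']).inv().apply(s['wrist_force']),2), np.round(s['ft_torque'],2))"
```

```text
time_s: 12.33
eef_pos: [0.4594, 0.2365, 0.1868]
eef_rot: [0.193, 2.696, -0.04]
wrist_force: [-7.1, 0.2, 5.4]
opening: 0.0269
t 12.33 pos [0.4594 0.2365 0.1868] open 0.0269 F [-7.1  0.2  5.4] q [ 0.51  0.25  2.02 -0.5   0.57 -0.53]
turn(tool) [ 0.0016  0.0028 -0.0022] shift in current axes [-0.0002 -0.0004 -0.0015] shift in target axes [-0.0002 -0.0004 -0.0015]
F tool [ 4.09 -0.8  -7.88] [-0.14  1.13 -0.18]
```

```bash
python3 -m inch '[[0,0.002,-0.002,0.001,0,0.002,0],[0,0,0,0.0005,0,0.003,0],[0,0,0,0,0,0.003,0],[0,0,0,0,0,0.003,0],[0,0,0,0,0,0.003,0],[0,0,0,0,0,0.003,0],[0,0,0,0,0,0.003,0],[0,0,0,0,0,0.003,0],[0,0,0,0,0,0.002,0],[0,0,0,0,0,0.002,0]]'; python3 -c "
from h import *
goal([.493,.2317,.112],.0); s=ctrl.state(); print('F tool',np.round(R.from_rotvec(s['eef_rot']).inv().apply(s['wrist_force']),2), np.round(s['ft_torque'],2))"; python3 look.py w7
python3 - <<'E'
import numpy as np
P=np.load('w7.npz')['P']
for v in list(range(184,222,2)): print(v,np.round(1000*P[v,[274,278,282]],1).tolist())
E
```

```text
time_s: 13.17
eef_pos: [0.472, 0.236, 0.1776]
eef_rot: [0.193, 2.679, -0.038]
wrist_force: [-18.6, -3.8, 26.0]
opening: 0.0264
t 13.17 pos [0.472  0.236  0.1776] open 0.0264 F [-18.6  -3.8  26. ] q [ 0.5   0.28  2.01 -0.54  0.53 -0.5 ]
turn(tool) [ 0.0041  0.0203 -0.0035] shift in current axes [ 0.0069 -0.0017 -0.0153] shift in target axes [ 0.0072 -0.0017 -0.0152]
F tool [  4.52  -6.3  -31.27] [-1.24  1.47 -0.59]
(array([ 0.0028, -0.0006,  0.1044, -0.0091]), 2824, np.float64(0.00018958371764337366))
cap z -0.03832701178012245
184 [[29.5, -4.0, 98.1], [29.6, -0.8, 97.6], [29.6, 2.5, 97.8]]
186 [[27.7, -4.0, 98.9], [27.8, -0.8, 98.4], [27.8, 2.5, 98.4]]
188 [[26.8, -4.0, 95.7], [27.0, -0.8, 94.8], [26.4, 2.5, 97.1]]
190 [[26.6, -3.9, 89.7], [26.5, -0.8, 90.2], [26.7, 2.4, 89.4]]
192 [[25.0, -3.9, 89.9], [25.0, -0.8, 89.6], [25.2, 2.4, 89.0]]
194 [[23.2, -3.9, 90.2], [23.2, -0.8, 90.2], [23.2, 2.4, 90.4]]
196 [[24.7, -3.8, 78.9], [24.5, -0.8, 79.5], [24.3, 2.3, 80.6]]
198 [[24.2, -3.7, 75.3], [24.5, -0.7, 74.1], [24.2, 2.2, 75.1]]
200 [[24.0, -3.6, 70.7], [24.0, -0.7, 70.7], [23.4, 2.2, 72.8]]
202 [[23.5, -3.6, 67.1], [23.2, -0.7, 68.3], [23.1, 2.1, 68.5]]
204 [[28.3, -3.3, 46.3], [28.3, -0.7, 46.5], [22.6, 2.1, 65.1]]
206 [[28.3, -3.2, 42.2], [27.9, -0.7, 43.3], [28.0, 1.8, 43.2]]
208 [[27.6, -3.2, 40.1], [27.4, -0.7, 40.8], [27.4, 1.8, 40.7]]
210 [[26.2, -3.2, 40.5], [26.2, -0.7, 40.4], [26.8, 1.8, 38.6]]
212 [[24.8, -3.2, 40.8], [25.0, -0.7, 40.0], [24.9, 1.8, 40.5]]
214 [[24.0, -3.2, 39.2], [23.6, -0.7, 40.4], [23.6, 1.8, 40.3]]
216 [[22.0, -3.2, 41.1], [22.2, -0.7, 40.5], [22.0, 1.8, 41.0]]
218 [[21.1, -3.2, 39.9], [21.1, -0.7, 39.9], [20.6, 1.8, 41.3]]
220 [[20.4, -3.2, 38.2], [20.3, -0.7, 38.3], [20.4, 1.8, 38.1]]
```

View pics/w7.png

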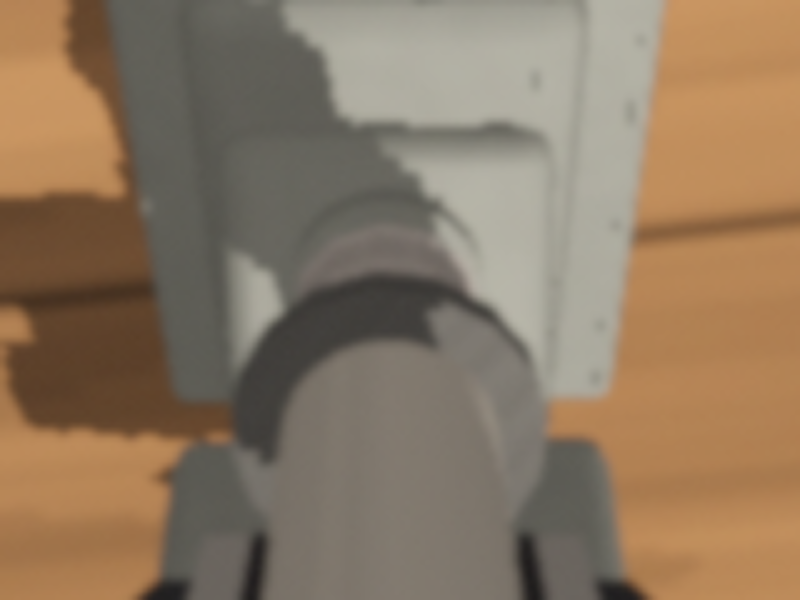

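The crop shows the coupler still on the nipple but the barrel leaning. The push bottomed out at about 35 N, and the tool drifted about 7 mm towards −x, so the gun leans about 5° in the hand. I bring the tool back onto the nipple's axis and off the stop.

```bash
python3 -m inch '[[0,0.004,0,0.001,0,-0.001,0],[0,0.004,0,0.001,0,-0.001,0],[0,0.004,0,0.001,0,-0.0005,0],[0,0.004,0,0.001,0,0,0],[0,0.004,0,0.001,0,0,0],[0,0,0,0.001,0,0,0],[0,0,0,0.001,0,0,0],[0,0,0,0,0,0,0],[0,0,0,0,0,0,0],[0,0,0,0,0,0,0]]'
cat > chk.py <<'E'
from h import *
goal([.493,.2317,.112],.0); s=ctrl.state(); print('F tool',np.round(R.from_rotvec(s['eef_rot']).inv().apply(s['wrist_force']),2), np.round(s['ft_torque'],2))
E
python3 chk.py; python3 look.py w8
```

```text
time_s: 14.05
eef_pos: [0.4684, 0.2361, 0.1882]
eef_rot: [0.195, 2.683, -0.036]
wrist_force: [-7.3, -0.4, 6.0]
opening: 0.0267
t 14.05 pos [0.4684 0.2361 0.1882] open 0.0267 F [-7.3 -0.4  6. ] q [ 0.5   0.26  2.01 -0.51  0.56 -0.53]
turn(tool) [ 0.0044  0.0161 -0.0048] shift in current axes [ 0.0084 -0.0013 -0.0042] shift in target axes [ 0.0084 -0.0013 -0.0041]
F tool [ 3.78 -1.41 -8.52] [-0.02  1.23 -0.13]
(array([ 0.0027, -0.0005,  0.1046, -0.0059]), 2823, np.float64(0.00018930165369481812))
cap z -0.03830619919658358
```

View pics/w8.png

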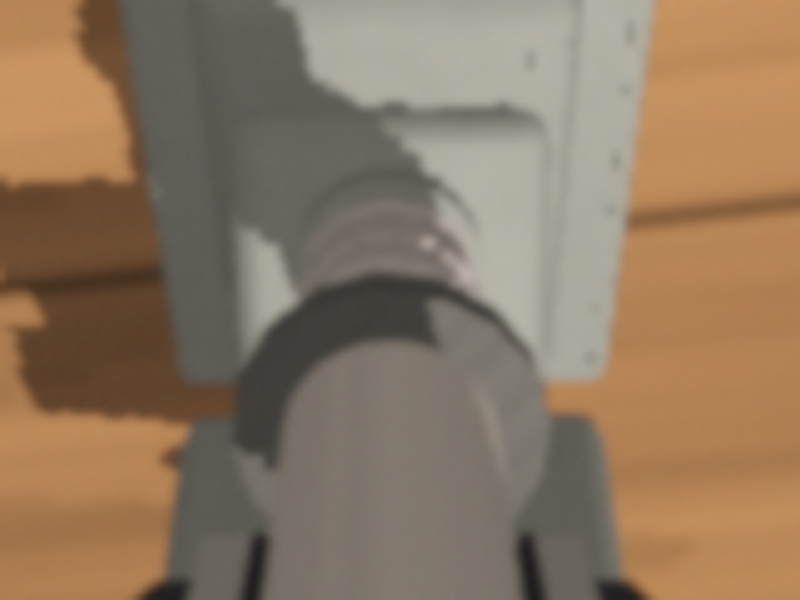

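```bash
python3 -m inch '[[0,-0.018,0,0.002,0,0.0008,0],[0,-0.018,0,0.0022,0,0.0008,0],[0,-0.018,0,0.0022,0,0.0008,0],[0,-0.018,0,0.0022,0,0.0008,0],[0,-0.016,0,0.0022,0,0.0008,0],[0,0,0,0.0005,0,0.0008,0],[0,0,0,0.0005,0,0.0008,0],[0,0,0,0.0005,0,0.0008,0],[0,0,0,0.0005,0,0.0008,0],[0,0,0,0.0005,0,0.0008,0]]'; python3 chk.py; python3 look.py w9
```

```text
time_s: 14.93
eef_pos: [0.4619, 0.2371, 0.1819]
eef_rot: [0.19, 2.58, -0.044]
wrist_force: [-7.7, -1.5, 7.6]
opening: 0.0271
t 14.93 pos [0.4619 0.2371 0.1819] open 0.0271 F [-7.7 -1.5  7.6] q [ 0.55  0.26  2.07 -0.79  0.49 -0.23]
turn(tool) [ 0.0048  0.1191 -0.0069] shift in current axes [-0.001  -0.0014 -0.0069] shift in target axes [-0.0001 -0.0014 -0.007 ]
F tool [  2.23  -2.55 -10.38] [-0.4   0.84 -0.38]
(array([ 0.0027, -0.0005,  0.1002, -0.0064]), 2803, np.float64(0.00019312869771208503))
cap z -0.03829015608053047
```

View pics/w9.png

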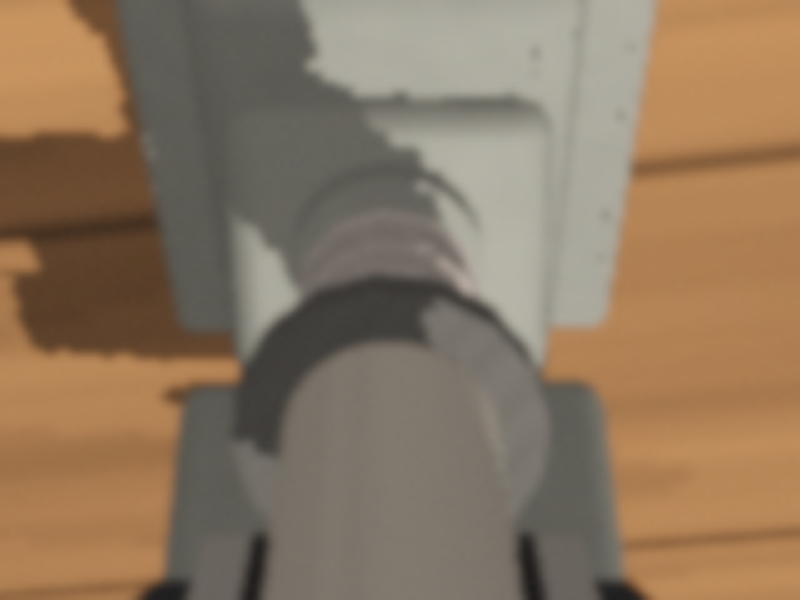

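```bash
python3 -m inch '[[0,0.004,0,0.0007,-0.0006,0.0015,0],[0,0.004,0,0.0007,-0.0006,0.0015,0],[0,0.004,0,0.0007,-0.0006,0.0015,0],[0,0.002,0,0.0007,-0.0004,0.0015,0],[0,0,0,0.0007,0,0.0015,0],[0,0,0,0.0007,0,0.0015,0],[0,0,0,0.0007,0,0.0014,0],[0,0,0,0.0007,0,0.0014,0],[0,0,0,0.0007,0,0.0014,0],[0,0,0,0.0007,0,0.0014,0]]'; python3 chk.py; python3 look.py w10
```

```text
time_s: 15.82
eef_pos: [0.4656, 0.2363, 0.1751]
eef_rot: [0.192, 2.579, -0.036]
wrist_force: [-22.6, -3.4, 30.4]
opening: 0.0267
t 15.82 pos [0.4656 0.2363 0.1751] open 0.0267 F [-22.6  -3.4  30.4] q [ 0.54  0.28  2.08 -0.81  0.47 -0.21]
turn(tool) [ 0.0103  0.1196 -0.0098] shift in current axes [-0.0014 -0.001  -0.0147] shift in target axes [ 0.0004 -0.0011 -0.0147]
F tool [  2.52  -6.23 -37.43] [-1.03  1.24 -0.58]
(array([ 0.0028, -0.0005,  0.1043, -0.0071]), 2822, np.float64(0.00018972711067507132))
cap z -0.03835873759664278
```

View pics/w10.png

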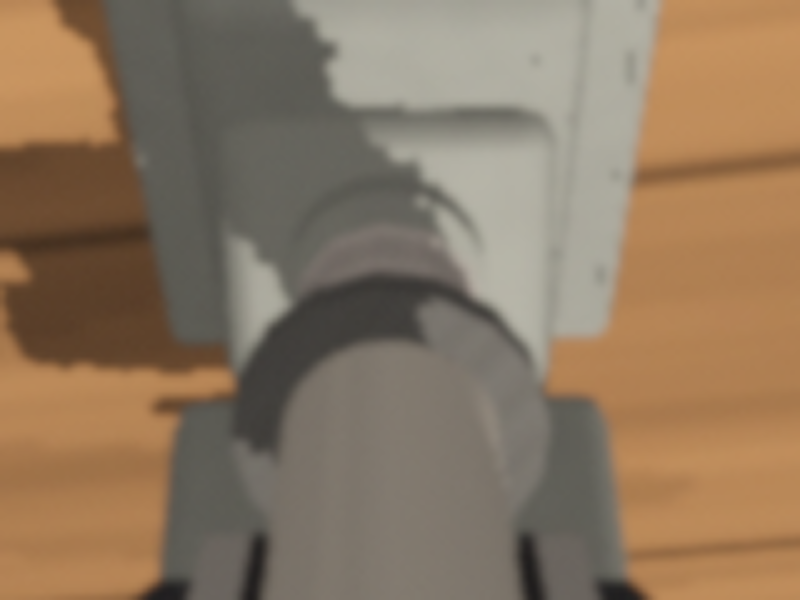

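```bash
python3 -m inch '[[0,0.002,0,0.0004,0,0.0003,0],[0,0.002,0,0.0005,0,0.0006,0],[0,0.002,0,0.0005,0,0.001,0],[0,0,0,0.0005,0,0.001,0],[0,0,0,0.0005,0,0.001,0],[0,0,0,0.0005,0,0.001,0],[0,0,0,0.0005,0,0.001,0],[0,0,0,0.0005,0,0.001,0],[0,0,0,0.0005,0,0.001,0],[0,0,0,0.0005,0,0.001,0]]'; python3 chk.py; python3 look.py w11; python3 chk.py
```

```text
time_s: 16.7
eef_pos: [0.4651, 0.2363, 0.1751]
eef_rot: [0.197, 2.572, -0.035]
wrist_force: [-16.3, -2.6, 18.2]
opening: 0.0272
t 16.7 pos [0.4651 0.2363 0.1751] open 0.0272 F [-16.3  -2.6  18.2] q [ 0.54  0.27  2.08 -0.83  0.46 -0.18]
turn(tool) [ 0.0107  0.1263 -0.0136] shift in current axes [-0.0019 -0.0009 -0.0145] shift in target axes [-0.0001 -0.001  -0.0146]
F tool [  3.51  -4.69 -23.86] [-0.65  1.36 -0.48]
(array([ 0.0028, -0.0005,  0.1047, -0.0062]), 2827, np.float64(0.00019186252449151023))
cap z -0.038303467360559416
t 16.75 pos [0.4651 0.2363 0.1751] open 0.0266 F [-17.1  -2.3  18.5] q [ 0.54  0.27  2.08 -0.83  0.46 -0.18]
turn(tool) [ 0.0107  0.1264 -0.0136] shift in current axes [-0.0019 -0.0008 -0.0145] shift in target axes [-0.0001 -0.001  -0.0146]
F tool [  4.13  -4.51 -24.57] [-0.61  1.38 -0.48]
```

```bash
python3 - <<'E'
from h import *
P=np.load('w11.npz')['P']
for v in list(range(184,208,1)): print(v,np.round(1000*P[v,[270,276,282]],1).tolist())
out=[]
for c,(x,y) in dict(scene=(335,175),top=(205,215)).items():
    d=ctrl.get_image(c); im=d['img'][y-60:y+60,x-60:x+60,::-1]; out.append(cv2.resize(im,None,fx=3.3,fy=3.3,interpolation=cv2.INTER_CUBIC))
    if c=='scene': cv2.imwrite('pics/s_full.png',d['img'][:,:,::-1])
cv2.imwrite('pics/fin.png',np.hstack(out))
E
python3 chk.py
```

```text
184 [[29.8, -7.2, 97.2], [30.0, -2.4, 96.2], [29.8, 2.4, 97.0]]
185 [[28.9, -7.3, 97.5], [29.7, -2.4, 93.9], [29.2, 2.4, 96.0]]
186 [[28.8, -7.2, 94.4], [29.3, -2.4, 92.0], [29.3, 2.4, 92.3]]
187 [[28.4, -7.1, 92.5], [28.9, -2.3, 90.4], [28.9, 2.4, 90.4]]
188 [[28.0, -7.1, 90.9], [28.5, -2.3, 88.7], [28.9, 2.3, 87.0]]
189 [[27.8, -7.0, 88.2], [27.8, -2.3, 88.4], [27.5, 2.4, 89.5]]
190 [[27.0, -7.0, 88.5], [27.1, -2.3, 88.0], [26.8, 2.4, 89.1]]
191 [[26.0, -7.1, 89.2], [25.9, -2.3, 89.4], [26.2, 2.3, 88.2]]
192 [[25.2, -7.1, 89.0], [25.1, -2.3, 89.4], [25.1, 2.4, 89.5]]
193 [[24.3, -7.1, 89.4], [24.7, -2.3, 88.1], [24.7, 2.4, 87.9]]
194 [[23.7, -7.1, 88.7], [23.4, -2.4, 89.9], [23.5, 2.4, 89.3]]
195 [[22.8, -7.1, 89.0], [25.5, -2.3, 79.0], [22.4, 2.4, 90.3]]
196 [[22.1, -7.1, 88.7], [24.5, -2.3, 79.8], [24.6, 2.3, 79.3]]
197 [[23.7, -6.8, 80.0], [25.1, -2.2, 74.9], [23.8, 2.3, 79.6]]
198 [[23.1, -6.8, 79.2], [24.7, -2.2, 73.6], [24.4, 2.2, 74.6]]
199 [[23.5, -6.7, 75.2], [24.4, -2.2, 72.0], [23.9, 2.2, 73.7]]
200 [[22.9, -6.7, 74.4], [24.1, -2.2, 70.2], [23.9, 2.2, 71.1]]
201 [[23.0, -6.6, 71.4], [24.2, -2.2, 67.5], [23.3, 2.2, 70.5]]
202 [[22.4, -6.6, 70.9], [23.2, -2.2, 68.3], [23.5, 2.1, 67.3]]
203 [[22.7, -6.5, 67.3], [23.0, -2.2, 66.6], [22.5, 2.1, 67.9]]
204 [[22.0, -6.5, 67.1], [28.7, -2.0, 45.2], [23.0, 2.1, 63.9]]
205 [[27.9, -5.8, 45.6], [28.2, -2.0, 44.8], [28.4, 1.8, 44.1]]
206 [[27.5, -5.8, 44.8], [28.2, -2.0, 42.5], [28.2, 1.8, 42.4]]
207 [[27.6, -5.7, 42.3], [28.0, -1.9, 41.2], [27.7, 1.8, 41.9]]
t 16.85 pos [0.4651 0.2363 0.1751] open 0.027 F [-15.3  -1.8  18.8] q [ 0.54  0.27  2.08 -0.83  0.46 -0.19]
turn(tool) [ 0.0108  0.1262 -0.0135] shift in current axes [-0.0019 -0.0008 -0.0145] shift in target axes [-0.0001 -0.001  -0.0146]
F tool [  2.53  -3.73 -23.9 ] [-0.64  1.4  -0.47]
```

View pics/fin.png

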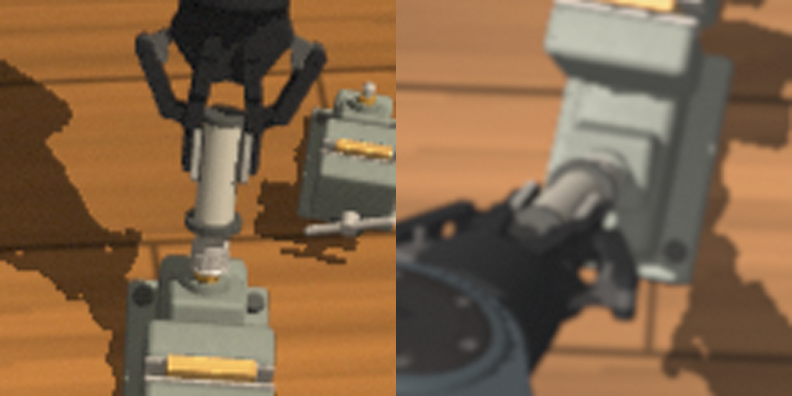

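View pics/s_full.png

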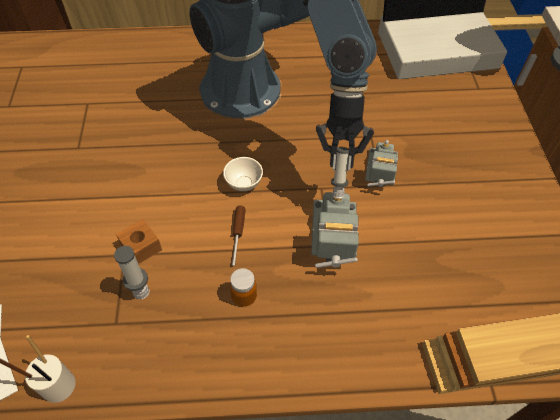

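View pics/w11.png

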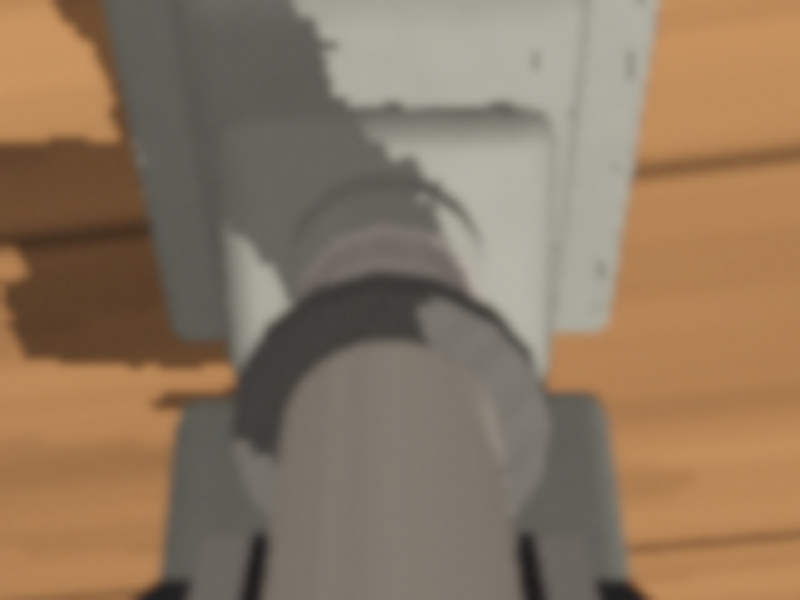

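The scene view shows the gun at (340,170), gripped and lined up on the larger vise's nipple. The jar (243,288), bowl (243,175) and screwdriver (238,235) are at the same pixels as at the start. The distance from collar to mouth went from about 47 mm to 35 mm, so the stem is essentially fully in. The mouth is about 9 mm off the boss face, and 8 mm would be fully seated.

```bash
python3 -c "
from rig import ctrl
print(ctrl.close_job()); s=ctrl.state(); print(s['time_s'],s['eef_pos'],s['wrist_force'])"
```

```text
the job is handed in; nothing more can be done
None
the job is handed in; nothing more can be done
```

The small gun is on the larger vise's nipple with its stem pushed in to about the stop. I handed the job in at about 17 s with the arm still gripping and pushing.

**How it went:** I took the gun from the stand, lined it up with the nipple's axis using the wrist camera and pressed the coupler on. The snap itself did not show in the force. I judged it seated because the seat was about at the crown and the spring force then came on at the next push.

**One thing went wrong:** the first long push ran into the stop at about 35 N. The tool drifted about 7 mm sideways, so the gun tipped about 6° in the grip and slid about 2 mm. I eased off to about 2 mm of stroke without pulling the coupler, realigned the gun with the nipple and pushed in again.

**Last checks:**
- **Stroke:** the distance from collar to coupler mouth shrank from about 47 mm to 35 mm, so the stem is in about 12 mm of 12.
- **Seating:** the coupler mouth stands about 9 mm off the boss face, where 8 mm would be fully seated.
- **Alignment:** the barrel is within about 1.5° of the nipple's axis.
- **Push:** about 28 N and steady, more than the 18 N spring, so the gun is on its stop. The second push briefly reached about 41 N, with no further slip.
- **Other things:** the jar, bowl and screwdriver are at the same pixels as at the start.

The gun sits about 6° crooked in the jaws, so the tool is tilted more than the nipple. I could not confirm the state after handing in, because no reading is given then.

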